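# Charge the microscope's air mount with the palm pump

### The arm

A 6-joint arm with a two-finger parallel gripper is mounted at the origin on the work surface. World frame = base frame: x ahead of the robot, y to its left, z up, the work surface at z = 0. Lengths are in m, angles in rad, forces in N, time in s.
With the tool pointing down it reaches from about 0.35 to 0.975 m from the base axis. Payload 4.9 kg.
Tool frame: the origin (TCP) lies on the mounting face of the last link; the fingertips stand 173 mm ahead of it and the grasp point (between the pads) lies 155 mm ahead of it; z points along the fingers, y is the direction in which the jaws open and shut (so a half turn about z gives the same grasp; the last joint's range is limited). The gripper opens to 85 mm and grips with 20 to 120 N. Pads are 22 mm wide; open, the fingers measure 114 mm over their backs; the gripper's body (76 mm by 85 mm) begins 54 mm behind the grasp point. The pads swing forward as they close: fully open they stand 13 mm farther back than shut.
Start: joints at [-1.267, 0.053, 1.613, -0, 1.476, -0.119], TCP at [0.256, -0.57, 0.405] pointing down, gripper open.
Joint ranges: [-3.01, 3.01], [-1.01, 2.22], [0.06, 2.58], [-1.02, 4.17], [0.09, 2.62], [-3.14, 3.14]. Speed limits (rad/s): [2.57, 2.57, 3.14, 3.14, 3.14, 3.14].

### API

Orientations are given as a rotation vector (axis times angle).
In Python, from station import ctrl gives the robot as it stands. The module is installed in compiled form; this text tells all that it offers.
- The arm moves only by the tool jog_arm, never from a script. Its argument "steps" is a list of rows, each a list of 2 entries, a list of its own where there are three numbers: the shift along the tool's x, y, z in cm, then the turn, a rotation vector about the tool's x, y, z in degrees. In form: [[[tx, ty, tz], [rx, ry, rz]], ...]. A call has 1 to 8 rows; each row shifts and turns the pose as measured when the row begins, along the tool's axes as they then stand; what a row does not reach is not made up. A row lasts 1/10 s, in which the tool goes at most 50 mm and 8.59 degrees, less where a joint would pass 70% of its speed; a pose out of reach is approached as far as the arm can. A call is refused whole if a number of a shift passes 5 or a number of a turn 8.59, either way. A call with a gripper value outside its range is refused whole. "fingers" is the gripper command: -1 is shut, 1 is fully open, values between are in proportion, set as the call begins (left out, the last holds). The fingers move at their own pace and stop on an object; "grip_force" is the grip in N (left out, the last holds). Time passes only in rows, so rows that do not move let the fingers close. It gives the time, the measured TCP pose, the force and the opening at its end, in the units of the state.
- ctrl.get_obs(): the state, without advancing time (a new reading comes with each control period).
- ctrl.get_image(name): name is "scene" or "top"; returns the picture (400x640x3 uint8, red, green, blue); there is no depth.
- ctrl.camera_info(name): a dict with "K" (3x3 intrinsics, pixels), "dist_coeffs" ([k1, k2, p1, p2, k3] as OpenCV has them; the pictures are not rectified), "camera_from_world" (4x4, takes a point from world to camera coordinates). Camera axes: x right, y up, looking along -z (the intrinsics and any distortion apply to the point x, -y, -z); pixel columns grow to the right and rows downward; lengths in m; the calibration is good to about 2 mm. A picture is of the moment at which its call begins. camera_info takes no time and is no camera call.
- ctrl.finish_job(): hands the job in, once; it reports no verdict.
The state is a dict: "t": time; "q": joint angles; "dq": joint speeds; "effort": joint torques, N m; "tool_pos": TCP position; "tool_rot": TCP orientation; "contact_force": force on the tool from outside, world axes, zero at the start; "wrist_torque": the same for the moment, N m; "opening": finger opening in m.
Only numpy, scipy, OpenCV 4.12 (cv2) and the standard library are available. Lean on these libraries where they do the work, as an engineer would, in place of code of your own. Each camera call takes 0.05 s, during which the arm holds its last target.

### The job

Charge the microscope's air mount: press the blue palm pad down with the fingertips and let it come right back up, again and again, until the red indicator pin beside it has come fully out and its whole green band shows; then let the pad rise and take the hand away. Only push the pad: do not touch the pin, do not press the grey pad of the other pump, which is already charged, and leave the loose things on the table where they are.

Things in the scene. Friction and masses are not known exactly. Their poses are not given: they have to be found in the camera images.
- pad_top (a point): centre of the flat top of the blue round palm pad, the pad to be pumped (76 mm across, 16 mm thick, on an 18 mm rod). It stands 145 mm above the table when up and moves straight down with the pad. Its axes are the pump's: z up, the indicator pin's axis lies 95 mm away along +y
- pump: the pump that carries the blue pad: aluminium block 70 (x) x 160 (y) x 90 mm on a 95 x 185 x 12 mm dark foot plate fixed to the table. Origin at the centre of its underside; pad at y = -40 mm, pin at y = +55 mm
- plunger (a joint): travel of the blue pad in m: 0 fully up, 0.025 fully down (hard stop). A spring brings it back up by itself; pressing takes about 6 N at the top, 11 N at the bottom, up to 5 N more when pressed fast
- pin_top (a point): top of this pump's indicator pin: red, 12 mm across, a 6 mm green band at its foot, rising out of a black collar whose top is 96 mm above the table. This point is 101.5 mm above the table with the pin fully in, 132 mm fully out. Each full stroke of the pad (right down, then right up) raises it about 5 mm (the first 2 to 8 mm); strokes under about 17 mm may raise nothing
- pin (a joint): how far that pin is out in m: 0 in, 0.0305 at its stop; from 0.027 the whole green band shows and it is fully out. An internal ratchet lifts it while the pad goes down; it stays put while the pad rises. 4 to 6 full strokes are needed. Once out it stays out and more strokes do no harm
- other_pad_top (a point): centre of the top of the grey pad of the second, otherwise equal pump, which is already charged (its pin stands fully out, for comparison). Same sizes and axes as the first pump; either pump may stand on the left
- other_plunger (a joint): travel of the grey pad in m, 0 up, 0.025 down; to be left at 0
- bottle: small clear bottle with white cap, 38 mm across, 75 mm tall, standing between the two pumps. To be left alone. Origin at the centre of its underside
- seal: blue plastic ring, 48 mm across, 8 mm high, lying on the table. To be left alone. Origin at the centre of its underside
- slide_box: yellow slide box with clear lid, 94 x 134 x 42 mm, lying in the white tray. To be left alone. Origin at the centre of its underside
- objective: steel microscope objective standing on end, 34 mm across, 52 mm tall. To be left alone. Origin at the centre of its underside
- dish: clear shallow dish, 60 mm across, 14 mm high. To be left alone. Origin at the centre of its underside
- driver: screwdriver lying on the table. To be left alone. Origin at the centre of its underside (lying along its x)
- jar: amber jar with black cap, 44 mm across, 50 mm tall. To be left alone. Origin at the centre of its underside

How it is judged:
On the way, in this order (a step that is already met when the one before it is completed fails the run):
1. the blue pad is pressed well down (value of joint plunger above 0.015 m).
2. the pin is more than half-way out (value of joint pin above 0.018 m), for 0.1 s.
At the end, for the whole second after the job is handed in: the pin stands at least 27 mm out and at rest (its whole green band shows), the blue pad is back up (within 4 mm), the grey pad is up (within 4 mm), and every loose thing is within 30 mm of where it was (value of joint pin above 0.027 m and value of joint each of plunger, other_plunger below 0.004 m and velocity of joint pin between -0.005 and 0.005 m/s and distance of each of bottle, seal, slide_box, objective, dish, driver, jar from where it was at the start of the episode below 0.03 m); the robot touches nothing.
It fails at once if the indicator pin is touched by the robot (more than 1 N) (contact force between any of the fingers, the arm and pin_c0 above 1 N or contact force between any of the fingers, the arm and pin_c1 above 1 N).
It fails at once if the grey pad of the other pump is pressed (more than 4 mm) (value of joint other_plunger above 0.004 m).
It fails at once if a loose thing is moved or lifted more than 30 mm (distance of any of bottle, seal, slide_box, objective, dish, driver, jar from where it was at the start of the episode above 0.03 m).
It also fails if it takes over 48 s, if anything falls off the work surface, if the arm or the gripper's body presses on something with over 40 N, if the wrist force passes 120 N, or if a joint passes its speed limit or range.

## Working session

There is one attempt and no reset: what is moved stays moved. The work goes in short steps, Python scripts to look and compute and a tool call to move; the robot and the scene stay as the last step left them, time stands still between calls to the robot, and variables do not carry over. Pictures are saved under pics/ and viewed, and the job is handed in when it is done.

Besides the shell and the picture viewer there is one more tool, called after "Emit:" as name([rows], argument=value, ...), one row to a line, values as JSON. jog_arm: Moves the arm, as the interface text tells. Its arguments: {"type":"object","properties":{"steps":{"type":"array","items":{"type":"array"}},"fingers":{"type":"number"},"grip_force":{"type":"number"}},"required":["steps"]}

```bash
mkdir -p pics; python3 - <<'E'
from station import ctrl
import cv2
for n in ("scene","top"):
    cv2.imwrite(f"pics/{n}0.png",cv2.cvtColor(ctrl.get_image(n),cv2.COLOR_RGB2BGR))
    print(ctrl.camera_info(n))
print(ctrl.get_obs())
E
```

```text
{'K': array([[391.40439852,   0.        , 312.83601742],
       [  0.        , 391.40439852, 201.15505811],
       [  0.        ,   0.        ,   1.        ]]), 'dist_coeffs': array([-0.02571988,  0.        ,  0.        ,  0.        ,  0.        ]), 'camera_from_world': array([[ 0.10227349,  0.99475167, -0.00304031, -0.00430315],
       [-0.84600475,  0.08858728,  0.52576445,  0.46034433],
       [ 0.5232744 , -0.05119965,  0.85062477, -1.54555578],
       [ 0.        ,  0.        ,  0.        ,  1.        ]])}
{'K': array([[482.67472138,   0.        , 324.63523438],
       [  0.        , 482.67472138, 204.16810129],
       [  0.        ,   0.        ,   1.        ]]), 'dist_coeffs': array([-0.03251918,  0.        ,  0.        ,  0.        ,  0.        ]), 'camera_from_world': array([[-9.87337380e-03, -9.99950630e-01, -1.12011013e-03,
        -5.09626288e-02],
       [ 9.90927955e-01, -9.93441699e-03,  1.34026470e-01,
        -6.09439929e-01],
       [-1.34030981e-01,  2.13345003e-04,  9.90977119e-01,
        -1.58082535e+00],
       [ 0.00000000e+00,  0.00000000e+00,  0.00000000e+00,
         1.00000000e+00]])}
{'t': 0.1, 'q': array([-1.26698558e+00,  5.32998173e-02,  1.61416575e+00, -2.06127156e-05,
        1.47602770e+00, -1.18979094e-01]), 'dq': array([ 0.00031003, -0.00275313, -0.0032232 , -0.00190208,  0.00136038,
        0.00217008]), 'effort': array([-1.97199292e-04, -3.94901776e+01, -3.71363425e+01, -1.02983638e-04,
        3.90097004e-03,  3.86482066e-05]), 'tool_pos': array([ 0.25637695, -0.56972433,  0.40357468]), 'tool_rot': array([-3.06980903e+00, -6.58787780e-01,  3.07421180e-04]), 'contact_force': array([-0.54307526,  0.68249531, -0.93804224]), 'wrist_torque': array([-0.00900957, -0.05766112, -0.03608191]), 'opening': 0.08576508752577264}
```

View pics/scene0.png

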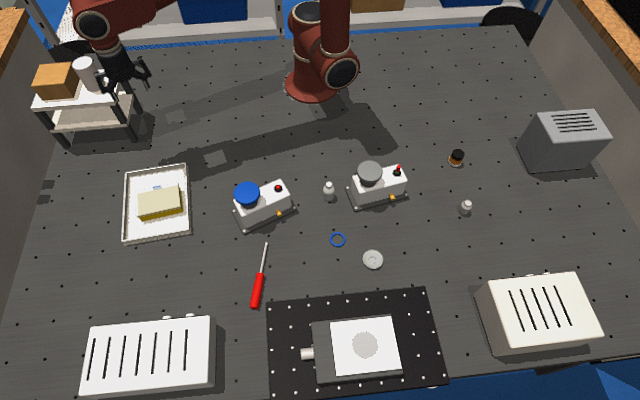

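View pics/top0.png

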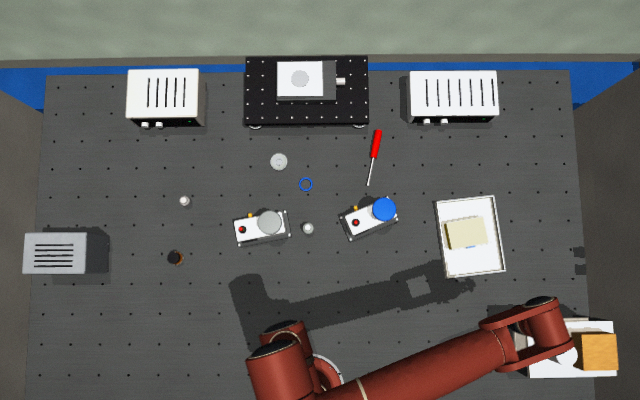

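The top view shows the blue pad at about (384,209) with its pin at (355,222), and the grey pad at (269,222). In the scene view the blue pad is at about (247,194) with its pin at (278,188). I'll enlarge both.

```bash
python3 - <<'E'
import cv2,numpy as np
a=cv2.imread("pics/top0.png")[180:260,320:420]
b=cv2.imread("pics/scene0.png")[160:240,215:315]
cv2.imwrite("pics/crop0.png",np.hstack([cv2.resize(x,None,fx=4,fy=4,interpolation=cv2.INTER_CUBIC) for x in(a,b)]))
for n in("top","scene"):
    im=cv2.imread(f"pics/{n}0.png").astype(int)
    B,G,R=im[...,0],im[...,1],im[...,2]
    m=((B>120)&(R<60)&(B-G>50)).astype(np.uint8)
    k,l,s,c=cv2.connectedComponentsWithStats(m)
    for i in range(1,k):
        if 150<s[i,4]<2000: print(n,"blue",s[i],c[i])
E
cat > h.py <<'E'
from station import ctrl
import cv2,numpy as np
def ray(n,uv,z):
    I=ctrl.camera_info(n);T=np.array(I["camera_from_world"])
    p=cv2.undistortPoints(np.array([[uv]],float),np.array(I["K"]),np.array(I["dist_coeffs"]))[0,0]
    d=T[:3,:3].T@np.array([p[0],-p[1],-1]);o=-T[:3,:3].T@T[:3,3]
    return o+d*(z-o[2])/d[2]
def proj(n,P):
    I=ctrl.camera_info(n);T=np.array(I["camera_from_world"])
    c=T[:3,:3]@np.array(P)+T[:3,3]; c=c*[1,-1,-1]
    return cv2.projectPoints(c[None],np.zeros(3),np.zeros(3),np.array(I["K"]),np.array(I["dist_coeffs"]))[0][0,0]
E
```

```text
top blue [373 197  23  24 436] [383.80963303 208.73623853]
scene blue [ 36   0  33  32 538] [52.86802974 10.23605948]
scene blue [283   0  26  38 262] [288.68320611  13.61832061]
scene blue [350  24 129  10 366] [413.52185792  28.17213115]
scene blue [189  36  88   9 221] [232.99547511  40.13574661]
scene blue [234 182  26  22 443] [246.13318284 192.23024831]
scene blue [596 368  44  32 684] [617.54239766 387.86988304]
```

View pics/crop0.png

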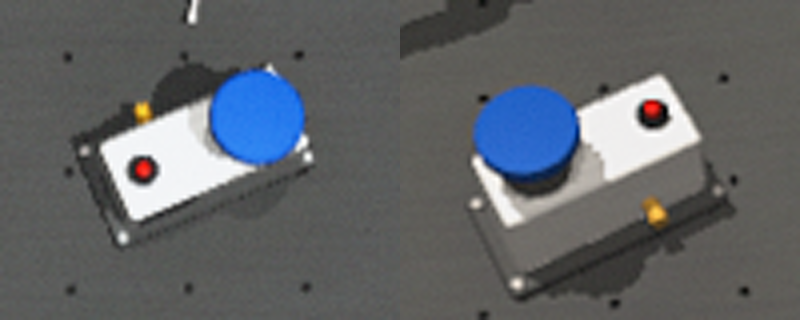

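```bash
python3 - <<'E'
from h import *
p=ray("top",(384,209),.145);q=ray("top",(355.6,222.1),.1015)
print(p,q,np.linalg.norm((q-p)[:2]),np.degrees(np.arctan2(*(q-p)[1::-1])))
print("scene proj",proj("scene",p),proj("scene",q), ray("scene",(246.3,191.5),.142),ray("scene",(278,187.7),.1015))
g=ray("top",(269,222),.145);print("grey",g); print("bottle",ray("top",(308,227),.075))
o=ctrl.get_obs();from scipy.spatial.transform import Rotation as R
r=R.from_rotvec(o['tool_rot']);print(r.as_matrix().round(3))
d=np.array([p[0],p[1],.42])-o['tool_pos'];print("in tool cm",r.inv().apply(d)*100)
E
```

```text
[ 0.57766065 -0.24321666  0.145     ] [ 0.54149782 -0.1560675   0.1015    ] 0.09435425991196401 112.53617256849621
scene proj [246.58327861 191.85638842] [277.82893838 187.15812825] [ 0.57435446 -0.2444155   0.142     ] [ 0.54349314 -0.15566734  0.1015    ]
grey [0.54028176 0.11762371 0.145     ]
bottle [ 0.52954556 -0.00190179  0.075     ]
[[ 0.912  0.41  -0.001]
 [ 0.41  -0.912  0.002]
 [ 0.    -0.002 -1.   ]]
in tool cm [ 42.6965759  -16.59630567  -1.60241144]
```

The pad is at (0.577,-0.243). The measured pad-to-pin distance is 94.4 mm against 95 given, and the two cameras agree to about 3 mm. Next I shut the fingers and move over the pad.

Emit:
jog_arm([
  [[4.2,-1.6,-0.5],[0,0,0]],
  [[4.2,-1.6,-0.5],[0,0,0]],
  [[4.2,-1.6,0],[0,0,0]],
  [[4.2,-1.6,0],[0,0,0]],
  [[4.2,-1.6,0],[0,0,0]],
  [[4.2,-1.6,0],[0,0,0]],
  [[4.2,-1.6,0],[0,0,0]],
  [[4.2,-1.6,0],[0,0,0]],
], fingers=-1, grip_force=40)

```text
t: 0.9
tool_pos: [0.5152, -0.3101, 0.4091]
tool_rot: [-3.068, -0.64, 0.005]
contact_force: [0.3, -0.8, -0.3]
opening: -0.0002
```

```bash
cat >> h.py <<'E'
from scipy.spatial.transform import Rotation as R
def st(x=.577,y=-.243,z=.335):
    o=ctrl.get_obs();r=R.from_rotvec(o['tool_rot'])
    print(o['t'],o['tool_pos'].round(4),r.as_matrix()[:,2].round(3),o['contact_force'].round(1),o['opening'],"need cm",(r.inv().apply(np.array([x,y,z])-o['tool_pos'])*100).round(2))
E
python3 -c "from h import *;st()"
```

```text
0.9 [ 0.5152 -0.3101  0.4091] [-0.005  0.007 -1.   ] [ 0.3 -0.8 -0.3] -0.00017245798440473301 need cm [ 8.36 -3.62  7.42]
```

Emit:
jog_arm([
  [[4.2,-1.8,0],[0,0,0]],
  [[3.2,-1.4,1],[0,0,0]],
  [[1,-0.4,2],[0,0,0]],
  [[0,0,2],[0,0,0]],
  [[0,0,0],[0,0,0]],
])

```text
t: 1.4
tool_pos: [0.5831, -0.2337, 0.3558]
tool_rot: [-3.063, -0.654, 0.006]
contact_force: [-0.5, -0.3, -0.3]
opening: -0.0001
```

```bash
python3 - <<'E'
from h import *
st()
a=ctrl.get_image("top")[150:270,290:440];b=ctrl.get_image("scene")[120:240,180:330]
cv2.imwrite("pics/c1.png",np.hstack([cv2.resize(x[...,::-1],None,fx=2.6,fy=2.6,interpolation=cv2.INTER_CUBIC) for x in(a,b)]))
E
```

```text
1.4 [ 0.5831 -0.2337  0.3558] [-0.006  0.009 -1.   ] [-0.5 -0.3 -0.3] -0.00014984280064557725 need cm [-0.94  0.62  2.08]
```

View pics/c1.png

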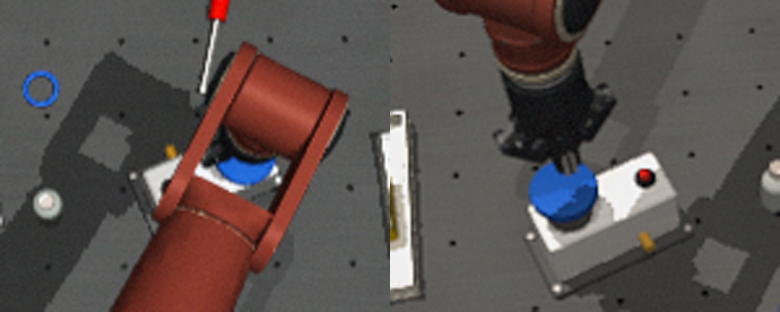

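Fingers are shut and just off the pad centre. The linkage stays well above pin height, and the red pin shows at scene pixel (278,188). I'll centre the tool and then make a first gentle stroke.

Emit:
jog_arm([
  [[-0.9,0.6,1],[0,0,0]],
  [[0,0,1],[0,0,0]],
  [[0,0,1],[0,0,0]],
  [[0,0,0],[0,0,0]],
])

```text
t: 1.9
tool_pos: [0.5768, -0.2468, 0.3306]
tool_rot: [-3.071, -0.648, -0.006]
contact_force: [0.0, 0.1, 0.2]
opening: -0.0001
```

```bash
python3 -c "from h import *;st(z=.293)"
```

```text
1.9 [ 0.5768 -0.2468  0.3306] [ 0.003  0.003 -1.   ] [0.  0.1 0.2] -9.802312528592953e-05 need cm [ 0.16 -0.33  3.76]
```

Emit:
jog_arm([
  [[0.1,-0.3,1],[0,0,0]],
  [[0,0,1],[0,0,0]],
  [[0,0,1],[0,0,0]],
  [[0,0,0.5],[0,0,0]],
  [[0,0,0],[0,0,0]],
])

```text
t: 2.4
tool_pos: [0.5772, -0.2438, 0.2997]
tool_rot: [-3.074, -0.649, -0.007]
contact_force: [-4.2, 1.5, 9.3]
opening: -0.0001
```

```bash
python3 -c "from h import *;st(z=.293)"
```

```text
2.4 [ 0.5772 -0.2438  0.2997] [ 0.004  0.001 -1.   ] [-4.2  1.5  9.3] -6.330407842449066e-05 need cm [ 0.01 -0.08  0.67]
```

Contact is gentle at 9 N. I'll go down to the stop, then fully up.

Emit:
jog_arm([
  [[0,0,0.5],[0,0,0]],
  [[0,0,0.4],[0,0,0]],
  [[0,0,0.2],[0,0,0]],
])

```text
t: 2.7
tool_pos: [0.5777, -0.2437, 0.2944]
tool_rot: [3.073, 0.651, 0.004]
contact_force: [-6.2, 1.4, 11.2]
opening: 0.0004
```

```bash
python3 -c "from h import *;st(z=.293)"
```

```text
2.7 [ 0.5777 -0.2437  0.2944] [ 0.003 -0.    -1.   ] [-6.2  1.4 11.2] 0.0003533669621127444 need cm [-0.04 -0.09  0.14]
```

Emit:
jog_arm([
  [[0,0,-2],[0,0,0]],
  [[0,0,-1.5],[0,0,0]],
  [[0,0,0],[0,0,0]],
])

```text
t: 3.0
tool_pos: [0.5781, -0.2434, 0.3307]
tool_rot: [3.071, 0.652, 0.006]
contact_force: [-0.3, -1.2, -0.5]
opening: -0.0002
```

```bash
cat > look.py <<'E'
from h import *
import sys
st(z=.293)
b=ctrl.get_image("scene")[150:230,215:315]
cv2.imwrite(sys.argv[1],cv2.resize(b[...,::-1],None,fx=6,fy=6,interpolation=cv2.INTER_CUBIC))
E
python3 look.py pics/s1.png
```

```text
3.0 [ 0.5781 -0.2434  0.3307] [ 0.004 -0.001 -1.   ] [-0.3 -1.2 -0.5] -0.00018623419771752648 need cm [-0.1  -0.09  3.77]
```

View pics/s1.png

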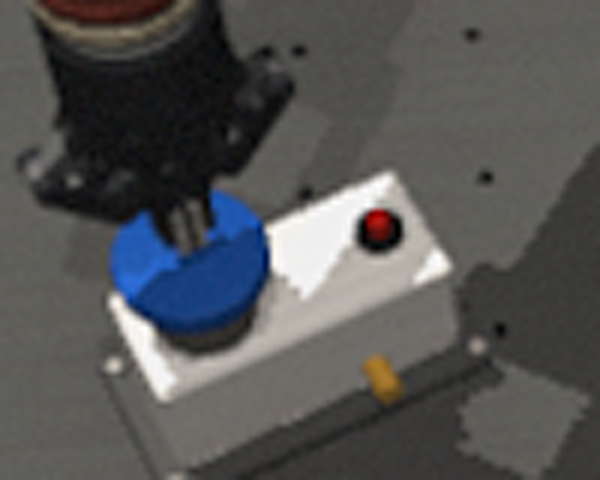

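The pin has risen slightly (crop (378,225), so scene ≈ (278,187.5)) and the pad is back up. I'll repeat the stroke, pressing to the hard stop.

Emit:
jog_arm([
  [[-0.1,0,1.3],[0,0,0]],
  [[0,0,1.3],[0,0,0]],
  [[0,0,1.2],[0,0,0]],
  [[0,0,0.6],[0,0,0]],
  [[0,0,0.4],[0,0,0]],
])

```text
t: 3.55
tool_pos: [0.5785, -0.2442, 0.2934]
tool_rot: [3.072, 0.654, 0.002]
contact_force: [-10.2, 4.4, 18.2]
opening: 0.0004
```

Emit:
jog_arm([
  [[0,0,-2],[0,0,0]],
  [[0,0,-1.5],[0,0,0]],
  [[0,0,0],[0,0,0]],
])

```text
t: 3.85
tool_pos: [0.578, -0.2439, 0.3264]
tool_rot: [-3.072, -0.654, 0.0]
contact_force: [0.6, -0.7, 0.2]
opening: 0.0003
```

```bash
python3 look.py pics/s2.png
```

```text
3.85 [ 0.578  -0.2439  0.3264] [-0.  0. -1.] [ 0.6 -0.7  0.2] 0.00028338710334816777 need cm [-0.05 -0.12  3.34]
```

View pics/s2.png

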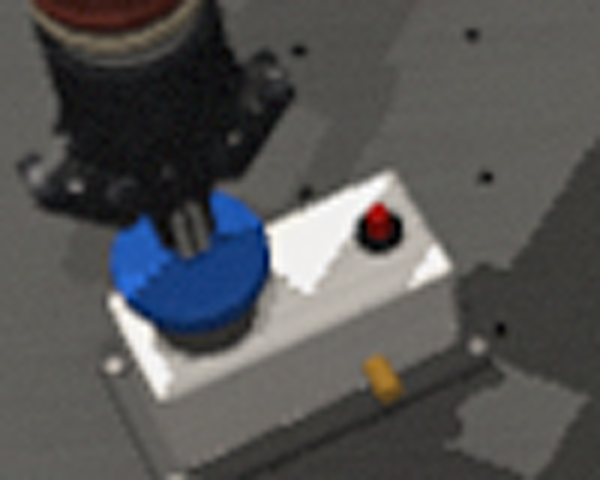

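The pin rose again: its top is now at crop (378,208). The stroke reached the stop at 18 N. Three more strokes follow.

Emit:
jog_arm([
  [[0,0,1.2],[0,0,0]],
  [[0,0,1.2],[0,0,0]],
  [[0,0,1],[0,0,0]],
  [[0,0,0.6],[0,0,0]],
  [[0,0,0.4],[0,0,0]],
])

```text
t: 4.4
tool_pos: [0.579, -0.2444, 0.2933]
tool_rot: [-3.069, -0.654, 0.008]
contact_force: [-9.0, 5.7, 21.3]
opening: -0.0002
```

Emit:
jog_arm([
  [[0,0,-2],[0,0,0]],
  [[0,0,-1.7],[0,0,0]],
  [[0,0,0],[0,0,0]],
])

```text
t: 4.7
tool_pos: [0.5786, -0.2441, 0.3275]
tool_rot: [-3.067, -0.654, 0.013]
contact_force: [0.7, -0.2, 0.3]
opening: -0.0
```

Emit:
jog_arm([
  [[0,0,1.3],[0,0,0]],
  [[0,0,1.2],[0,0,0]],
  [[0,0,1.1],[0,0,0]],
  [[0,0,0.6],[0,0,0]],
  [[0,0,0.4],[0,0,0]],
])

```text
t: 5.2
tool_pos: [0.5798, -0.2447, 0.2933]
tool_rot: [-3.066, -0.655, 0.016]
contact_force: [-8.7, 5.3, 21.7]
opening: 0.0002
```

Emit:
jog_arm([
  [[0,0,-2],[0,0,0]],
  [[0,0,-1.7],[0,0,0]],
  [[0,0,0],[0,0,0]],
])

```text
t: 5.5
tool_pos: [0.5795, -0.2445, 0.3265]
tool_rot: [-3.063, -0.654, 0.022]
contact_force: [0.1, -0.6, 0.3]
opening: 0.0003
```

```bash
python3 look.py pics/s4.png
```

```text
5.5 [ 0.5795 -0.2445  0.3265] [-0.016  0.007 -1.   ] [ 0.1 -0.6  0.3] 0.00026722675289434075 need cm [-0.13 -0.2   3.35]
```

View pics/s4.png

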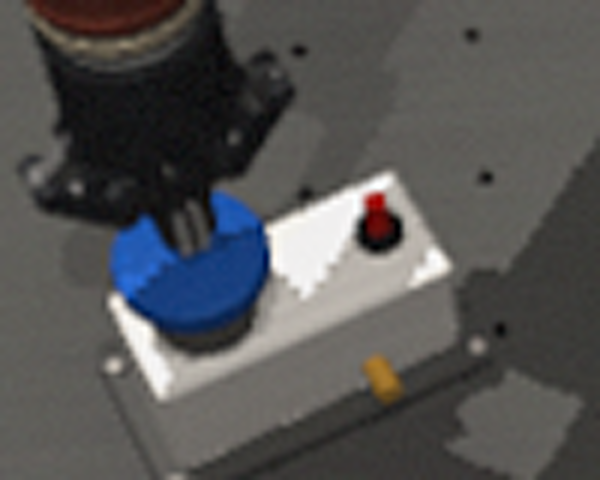

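After four strokes the pin top is at crop (375,195), with no green showing yet. I'll do two more.

Emit:
jog_arm([
  [[0,0,1.2],[0,0,0]],
  [[0,0,1.2],[0,0,0]],
  [[0,0,1.1],[0,0,0]],
  [[0,0,0.6],[0,0,0]],
  [[0,0,0.4],[0,0,0]],
])

```text
t: 6.05
tool_pos: [0.5802, -0.2448, 0.2933]
tool_rot: [-3.06, -0.654, 0.027]
contact_force: [-9.7, 4.9, 20.7]
opening: -0.0001
```

Emit:
jog_arm([
  [[0,0,-2],[0,0,0]],
  [[0,0,-1.7],[0,0,0]],
  [[0,0,0],[0,0,0]],
])

```text
t: 6.35
tool_pos: [0.5802, -0.2448, 0.327]
tool_rot: [-3.057, -0.653, 0.032]
contact_force: [0.9, -0.9, 0.3]
opening: -0.0002
```

Emit:
jog_arm([
  [[0,0,1.2],[0,0,0]],
  [[0,0,1.2],[0,0,0]],
  [[0,0,1.1],[0,0,0]],
  [[0,0,0.6],[0,0,0]],
  [[0,0,0.4],[0,0,0]],
])

```text
t: 6.85
tool_pos: [0.581, -0.2451, 0.2933]
tool_rot: [-3.057, -0.654, 0.033]
contact_force: [-9.2, 5.4, 21.9]
opening: -0.0001
```

Emit:
jog_arm([
  [[0,0,-2],[0,0,0]],
  [[0,0,-1.7],[0,0,0]],
  [[0,0,0],[0,0,0]],
])

```text
t: 7.15
tool_pos: [0.5811, -0.2452, 0.3266]
tool_rot: [-3.054, -0.653, 0.039]
contact_force: [-0.2, -0.4, 0.3]
opening: -0.0001
```

```bash
python3 look.py pics/s6.png
```

```text
7.15 [ 0.5811 -0.2452  0.3266] [-0.028  0.012 -1.   ] [-0.2 -0.4  0.3] -0.00013475290004071194 need cm [-0.22 -0.29  3.37]
```

View pics/s6.png

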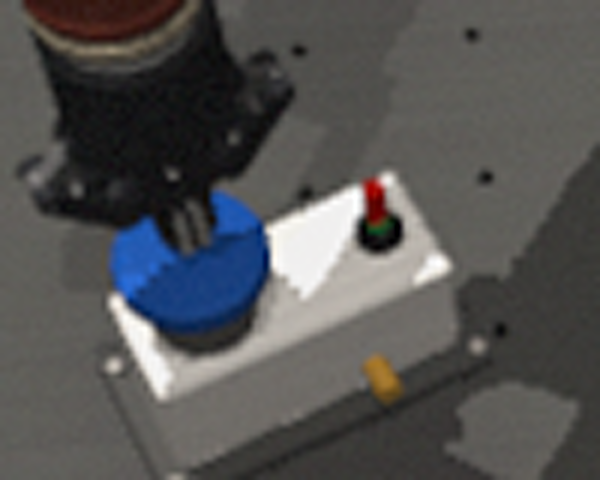

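Green now shows at the pin's foot, at crop (378,230), and the top is at (374,180). Extra strokes do no harm, so I'll do two more to reach the stop, then withdraw.

Emit:
jog_arm([
  [[0,0,1.2],[0,0,0]],
  [[0,0,1.2],[0,0,0]],
  [[0,0,1.1],[0,0,0]],
  [[0,0,0.6],[0,0,0]],
  [[0,0,0.4],[0,0,0]],
])

```text
t: 7.7
tool_pos: [0.5815, -0.2453, 0.2932]
tool_rot: [-3.053, -0.654, 0.042]
contact_force: [-8.4, 4.4, 21.2]
opening: 0.0004
```

Emit:
jog_arm([
  [[0,0,-2],[0,0,0]],
  [[0,0,-1.7],[0,0,0]],
  [[0,0,0],[0,0,0]],
])

```text
t: 8.0
tool_pos: [0.5819, -0.2454, 0.327]
tool_rot: [-3.05, -0.653, 0.047]
contact_force: [0.8, 0.9, 0.2]
opening: 0.0001
```

```bash
python3 look.py pics/s7.png
```

```text
8.0 [ 0.5819 -0.2454  0.327 ] [-0.034  0.015 -0.999] [0.8 0.9 0.2] 6.056233531402471e-05 need cm [-0.26 -0.32  3.42]
```

Emit:
jog_arm([
  [[0,0,1.2],[0,0,0]],
  [[0,0,1.2],[0,0,0]],
  [[0,0,1.1],[0,0,0]],
  [[0,0,0.6],[0,0,0]],
  [[0,0,0.4],[0,0,0]],
])

```text
t: 8.55
tool_pos: [0.5821, -0.2455, 0.2932]
tool_rot: [-3.049, -0.653, 0.049]
contact_force: [-8.0, 4.5, 21.3]
opening: -0.0
```

Emit:
jog_arm([
  [[0,0,-2],[0,0,0]],
  [[0,0,-2],[0,0,0]],
  [[0,0,-3],[0,0,0]],
  [[0,0,-3],[0,0,0]],
  [[-3,1,-2],[0,0,0]],
  [[-4,1,0],[0,0,0]],
  [[-4,1,0],[0,0,0]],
  [[0,0,0],[0,0,0]],
])

```text
t: 9.35
tool_pos: [0.4946, -0.3203, 0.3966]
tool_rot: [-3.028, -0.655, 0.081]
contact_force: [0.4, -0.6, -0.0]
opening: 0.0003
```

```bash
python3 look.py pics/s8.png; python3 - <<'E'
from h import *
cv2.imwrite("pics/scene8.png",ctrl.get_image("scene")[130:320,110:510,::-1].repeat(2,0).repeat(2,1))
E
```

```text
9.35 [ 0.4946 -0.3203  0.3966] [-0.06   0.03  -0.998] [ 0.4 -0.6 -0. ] 0.00027256269855996254 need cm [11.12 -3.1  10.08]
```

View pics/s7.png

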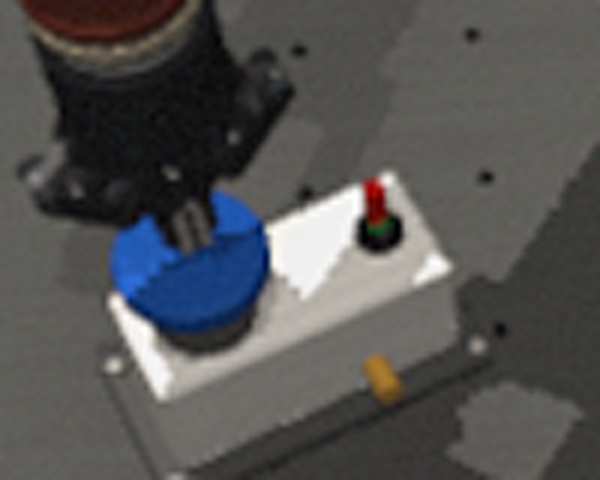

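View pics/s8.png

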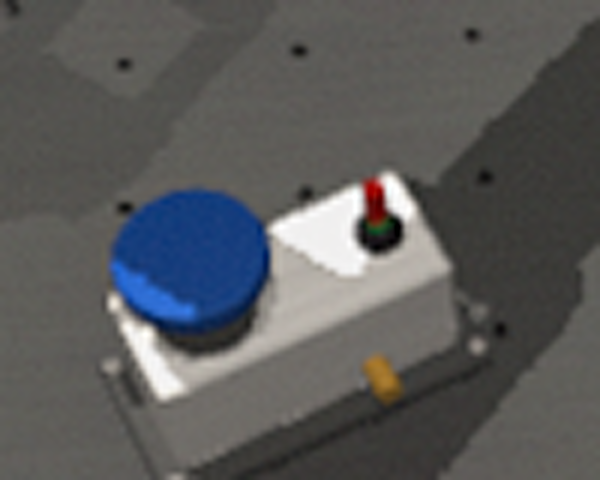

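View pics/scene8.png

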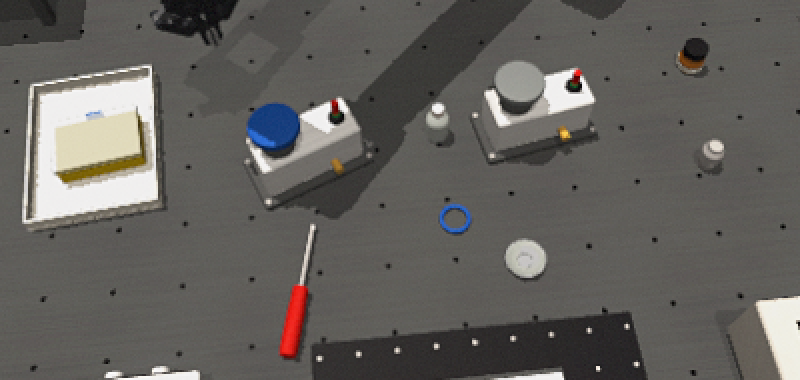

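The pin has not moved between strokes 6 and 8 (top at crop (374,180)), so it is at its stop. The pad is up, the hand is clear, and the loose things are where they were. I'll compare the pin-top pixel with its predicted position, then hand in.

```bash
python3 - <<'E'
from h import *
for z in(.1015,.1235,.132): print(z,(proj("scene",(.5425,-.156,z))-[215,150])*6)
print(ctrl.get_obs()['dq'].round(3))
ctrl.finish_job()
E
```

```text
0.1015 [377.22072899 224.60437961]
0.1235 [373.67222018 199.62317002]
0.132 [372.27045143 189.75254776]
[ 0.031  0.006 -0.023  0.004  0.005  0.002]
the job is handed in; nothing more can be done
```

I pumped the blue pad eight times with the shut fingertips, and the indicator pin came fully out. Then I let the pad rise, took the hand away and handed the job in at about 9.5 s. No verdict was reported.

**Strokes:** The first went down about 24 mm at 11 N and may have stopped just short of the bottom. The other seven reached the hard stop at about 18–22 N vertical force. The pad was let fully up after each stroke.

**Last checks:**
- **Pin:** The green band shows at its foot. The pin top did not move over strokes 6 to 8, so it is at its stop. The visible top edge agrees with the predicted pixel for a top height of 132 mm: I read row 180 for the edge against 190 predicted for the centre, and the half-width of the pin in the six-times enlarged crop makes up the difference. The pin also looks the same as the charged pump's.
- **Pads and loose things:** By eye, the blue pad is up, the grey pad was never approached, and the loose things stand where they were.
- **Hand:** It is clear, with contact force near zero.

No check failed. The two cameras differed by about 3 mm on the pad position. The tool also tilted about 3.5° by the last stroke, which I did not correct because it made no difference.

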